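# Hang the washed film reel on the drying carousel

### The job

Gently turn the drying carousel until its one empty hook stands over the white drip dish. Then take the washed film reel out of the rinse trough and hang it on that hook, pushed gently all the way home, and let go. The hooks' height was never measured, so feel for the hook instead of ramming it, and leave the dish, the tank and the canisters where they stand.

Things in the scene. Friction and masses are not known exactly. Their poses are not given: they have to be found in the camera images.
- stand: Fixed drying stand: round grey base, 260 mm across, 12 mm thick; with it belongs all it carries: a turning steel column (18 mm thick, 233 mm high) whose aluminium head (44 mm across, 8 mm above to 10 mm below the hooks' axis) has 3 level hooks 120 degrees apart. Two carry fixed reels (rims out to 98 mm), one is empty. Origin: centre of the underside, on the column's axis.
- carousel (a joint): Turn of column, head and hooks, rad, anticlockwise from above; at 0 the empty hook points along the stand's own +x. Range +-6.3. About 0.2 N m of friction; it stays where it is left. Push a hook to turn it. The head is clamped with its hooks' rod axis 175 to 205 mm above the table, different each time and NOT reported: feel or see it.
- under_hook (a point): Point 12 mm above the table, straight under the centre of a fully home reel, 74 mm from the column's axis; turns with the carousel, x axis outward along the empty hook; says nothing of its height. The hook: steel rod, 8 mm thick, level and straight to 112 mm from the column's axis, then rising at 45 degrees to a round nib that ends 123 mm out, its top 11 mm above the rod's axis.
- dish: White ceramic drip dish, round, 84 mm across, 16 mm high, loose on the stand's base, 70 to 90 mm from the column's axis. Origin: centre of its underside.
- reel: Washed white plastic film reel, 50 to 95 g: two discs, 94 mm across, on a tubular core, 48 mm wide over all, with a 22 mm bore right through. Origin: its centre; its x axis is the reel's axis, level, ends alike. Stands on edge in the trough; pinch it over the 48 mm by the top of its rim. Hung, the top of its bore rests on the rod, its centre 7 mm below the rod's axis.
- trough: Open steel rinse trough, fixed, 64 by 114 mm outside, 30 mm high, walls and floor 3 mm; short side along its x axis and the reel's axis. Origin: centre of its underside.
- axis_foot (a point): Point on the column's axis, on top of the base. On the empty hook a hard silicone bumper ring (28 mm across, 10 mm long) sits tight, its outer face 55 to 66 mm from this axis, not reported. The reel pushes it inward (it drags with 2 to 4 N) until it meets a fixed collar: then the reel is home, near disc 50 mm, centre 74 mm from the axis.
- tank: Bystander: yellow plastic developing tank with lid, 106 mm across, 120 mm high. Origin: centre of its underside.
- canister_a: Bystander: clear film canister, 38 mm across, 53 mm high. Origin: centre of its underside.
- canister_b: Bystander: clear film canister like the other. Origin: centre of its underside.
Things that resemble listed ones, but are neither listed nor needed, are in the scene too. Of the things that look like the dish, the smallest one is meant.

How it is judged (in metres and radians):
On the way, in this order (a step that is already met when the one before it is completed fails the run):
1. the empty hook has been turned to stand over the drip dish while the reel is still in the trough (horizontal distance between under_hook and dish below 0.02 m and horizontal distance between reel and trough below 0.03 m and height (world z) of reel below 0.08 m), for 0.2 s.
2. the reel hangs on the empty hook, pushed home (horizontal distance between reel and under_hook below 0.007 m and height (world z) of reel between 0.155 and 0.215 m and contact force between reel and stand above 0.2 N), for 0.2 s.
At the end, for the whole second after the job is handed in: The reel hangs at rest on the empty hook, axis along it (within 0.15 rad), within 7 mm of fully home, held by the carousel alone; that place is within 25 mm (level) of the dish's centre; the dish is within 15 mm, the tank and canisters within 20 mm of where they stood (all of step 2 and horizontal distance between under_hook and dish below 0.025 m and angle between the x axis of reel and the x axis of under_hook, either way round below 0.15 rad and linear speed of reel below 0.03 m/s and velocity of joint carousel between -0.05 and 0.05 rad/s and distance of dish from where it was at the start of the episode below 0.015 m and distance of each of tank, canister_a, canister_b from where it was at the start of the episode below 0.02 m); the robot touches nothing.
It fails at once if the reel is pressed against the carousel with more than 20 N (contact force between reel and stand above 20 N).
It fails at once if the robot presses on the carousel with more than 30 N (contact force between any of the fingers, the arm and stand above 30 N).
It fails at once if the dish is shifted by more than 15 mm (distance of dish from where it was at the start of the episode above 0.015 m).
It fails at once if the tank or a canister is shifted by more than 20 mm (distance of any of tank, canister_a, canister_b from where it was at the start of the episode above 0.02 m).
It also fails if it takes over 72 s, if anything falls off the work surface, if the arm or the gripper's body presses on something with over 40 N, if the wrist force passes 120 N, or if a joint passes its speed limit or range.

### The arm

A 6-joint arm with a two-finger parallel gripper is mounted at the origin on the work surface. World frame = base frame: x ahead of the robot, y to its left, z up, the work surface at z = 0. Lengths are in m, angles in degrees, forces in N, time in s.
With the tool pointing down it reaches from about 0.35 to 0.875 m from the base axis. Payload 4.2 kg.
Tool frame: the origin (TCP) lies on the front face of the gripper's body, between the roots of the fingers; the fingertips stand finger_overhang ahead of it and the grasp point (between the pads) lies 51 mm ahead of it (finger_overhang is the distance from the TCP to the fingertips, in m); z points along the fingers, y is the line along which they close (so a half turn about z gives the same grasp; the last joint's range is limited). The gripper opens to 87 mm and grips with 3 to 60 N. Pads are 19 mm wide; open, the fingers measure 117 mm over their backs; the gripper's body (75 mm by 190 mm) begins 51 mm behind the grasp point.
Start: joints at [-49.125, 22.042, 0.453, 0, -68.411, -14.817], TCP at [0.275, -0.561, 0.292] pointing down, gripper open.
Joint ranges: [-179.83, 179.83], [-69.29, 118.12], [-61.27, 80.66], [-181.25, 117.63], [-171.15, -9.14], [-177.46, 177.46]. Speed limits (degrees/s): [159.86, 159.86, 180, 180, 180, 180].

### API

Orientations are given as a 3x3 rotation matrix whose columns are the frame's x, y, z axes.
In Python, from station import sense, capture, camera_model, finish_job, finger_overhang gives the robot as it stands. The module is installed in compiled form; this text tells all that it offers.
- The arm moves only by the tool jog_arm, never from a script. Its argument "rows" is a list that holds one entry, the list of rows, each a list of 4 numbers: the shift along the tool's x, y, z in m, then the turn about the tool's z in rad. A call has 1 to 20 rows; each row shifts and turns the commanded pose from where the row before left it, along the tool's axes as they then stand; what a row does not reach is not made up. A row lasts 1/8 s, in which the tool goes at most 62.5 mm and 10.7 degrees, less where a joint would pass 70% of its speed; a pose out of reach is approached as far as the arm can. A call is refused whole if a number of a shift passes 0.0625 or a number of a turn 0.188, either way. A call with a gripper value outside its range is refused whole. "claw" is the opening, from 0 (shut) to 1 (fully open), set as the call begins (left out, the last holds). The fingers move at their own pace and stop on an object; the grip force is fixed at half the most. Time passes only in rows, so rows that do not move let the fingers close. It gives the time, the measured TCP pose, the force, the opening and the grip force at its end, in the units of the state.
- sense(): the state, without advancing time (a new reading comes with each control period).
- capture(name): name is "scene" or "top" or "wrist"; returns the picture (480x640x3 uint8, red, green, blue); there is no depth.
- camera_model(name): a dict with "fovy" (degrees; the focal length in pixels is half the picture's height over the tangent of half this angle, whatever the lens; pixels are square), "cx", "cy" (the principal point, pixels), "eye" and "rotation" of the camera in the world. Camera axes: x right, y down, z forward; pixel columns grow to the right and rows downward; lengths in m; the calibration is good to about 2 mm. A picture is of the moment at which its call begins: read the wrist's pose just before it. camera_model takes no time and is no camera call; for the wrist camera it gives the pose at the moment of the call.
- finish_job(): hands the job in; it is judged then, once.
The state is a dict: "time_s": time; "joints": joint angles; "joint_velocities": joint speeds; "effort": joint torques, N m; "tcp_pos": TCP position; "ee_rot": TCP orientation; "wrist_force": force on the tool from outside, world axes, zero at the start; "moment": the same for the moment, N m; "gripper_width": opening from 0.0 (shut) to 1.0 (fully open); "gripper_force": force on a finger pad.
Only numpy, scipy, OpenCV 4.12 (cv2) and the standard library are available. Lean on these libraries where they do the work, as an engineer would, in place of code of your own. Each camera call takes 0.05 s, during which the arm holds its last target. There are 200 camera calls.

## Working session

There is one attempt and no reset: what is moved stays moved. The work goes in short steps, Python scripts to look and compute and a tool call to move; the robot and the scene stay as the last step left them, time stands still between calls to the robot, and variables do not carry over. Pictures are saved under pics/ and viewed, at most 10 in all, crops included, and the job is handed in when it is done.

Besides the shell and the picture viewer there is one more tool, called after "Request:" in YAML: its name, and indented under it one key for each argument. jog_arm: Moves the arm, as the interface text tells. Its arguments: {"type":"object","properties":{"rows":{"type":"array"},"claw":{"type":"number"}},"required":["rows"]}

```bash
mkdir -p pics; python3 - <<'E'
from station import *
import cv2
print(finger_overhang if not callable(finger_overhang) else finger_overhang())
for n in("scene","top"):
    cv2.imwrite(f"pics/{n}0.png",capture(n)[:,:,::-1]); print(n,camera_model(n))
print(sense())
E
```

```text
0.0697
scene {'fovy': 56.96123045424193, 'cx': 314.53269504880274, 'cy': 240.52967506564204, 'eye': array([ 1.01598845, -0.03347662,  0.71358524]), 'rotation': array([[ 1.83288572e-03,  8.23494359e-01, -5.67321498e-01],
       [ 9.99996268e-01, -3.59979944e-04,  2.70823057e-03],
       [ 2.02598823e-03, -5.67324345e-01, -8.23491945e-01]])}
top {'fovy': 57.0081964338862, 'cx': 310.31454155214976, 'cy': 230.2246273211073, 'eye': array([ 0.49654019, -0.02309303,  0.91996213]), 'rotation': array([[-0.01444016, -0.99867593,  0.04937478],
       [-0.9996946 ,  0.01541004,  0.01931917],
       [-0.02005446, -0.04908073, -0.99859346]])}
{'time_s': 0.1, 'joints': array([-4.91268752e+01,  2.20858473e+01,  3.87994763e-01, -2.52491871e-02,
       -6.84101187e+01, -1.48177203e+01]), 'joint_velocities': array([-0.00594033, -0.11592829,  0.1147851 ,  0.10660197, -0.03619172,
       -0.04756412]), 'effort': array([-4.97462024e-04, -3.91689563e+01,  1.87935752e+01,  4.23189014e+00,
        1.34797400e-02, -6.34622961e-05]), 'tcp_pos': array([ 0.27438451, -0.56110856,  0.29127702]), 'ee_rot': array([[-8.98441067e-01, -4.39093152e-01, -9.23290428e-04],
       [-4.39094114e-01,  8.98439476e-01,  1.69306692e-03],
       [ 8.61064786e-05,  1.92653224e-03, -9.99998141e-01]]), 'wrist_force': array([0.37061769, 0.72976371, 0.95643125]), 'moment': array([-0.01931096,  0.04698851,  0.01728923]), 'gripper_force': 0.0, 'gripper_width': 1.0010956299986111}
```

View pics/scene0.png

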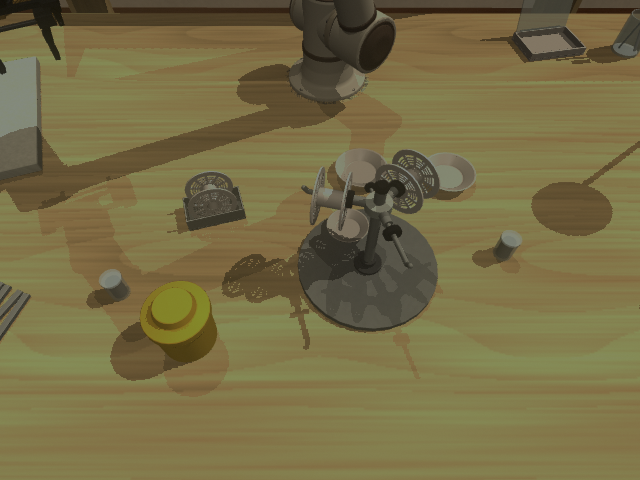

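View pics/top0.png

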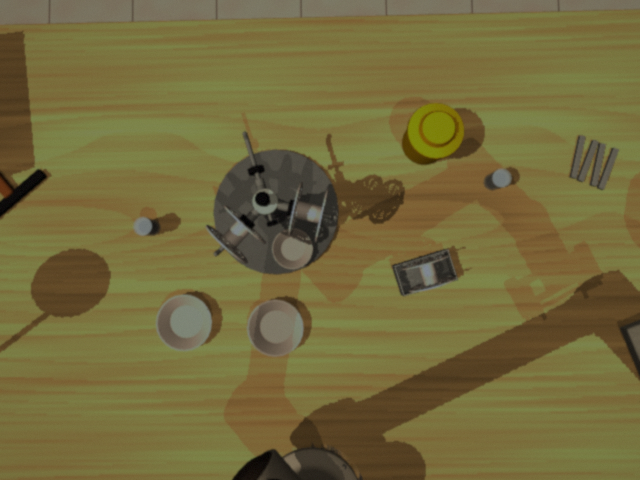

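The scene picture shows the empty hook pointing toward the camera (tip ≈ 408,265). In the top picture it points up (tip ≈ 247,135).

Dish candidates in the top picture are (293,250) on the base, smaller, and the bigger (185,322) and (276,328) on the table. I choose (293,250), which is the smallest and stands on the base. For the reel, (427,272) in the trough is loose; (310,213) and (238,230) are fixed on the carousel. The close crop checks this.

```bash
python3 - <<'E'
import cv2,numpy as np
t=cv2.imread("pics/top0.png"); s=cv2.imread("pics/scene0.png")
g=lambda i:np.clip(255*(i/255.)**.6,0,255).astype(np.uint8)
a=cv2.resize(g(t[120:290,195:355]),None,fx=3.5,fy=3.5,interpolation=2)
b=cv2.resize(g(t[230:310,380:475]),(235,198),interpolation=2)
b=cv2.resize(g(t[235:305,385:468]),(235,198),interpolation=2)
c=np.zeros((595,800,3),np.uint8); c[:a.shape[0],:a.shape[1]]=a; c[:198,565:]=b
cv2.imwrite("pics/c1.png",c)
cv2.imwrite("pics/c2.png",cv2.resize(g(s[140:335,175:442]),None,fx=2.99,fy=2.99,interpolation=2))
E
```

```text
(no output)
```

View pics/c1.png

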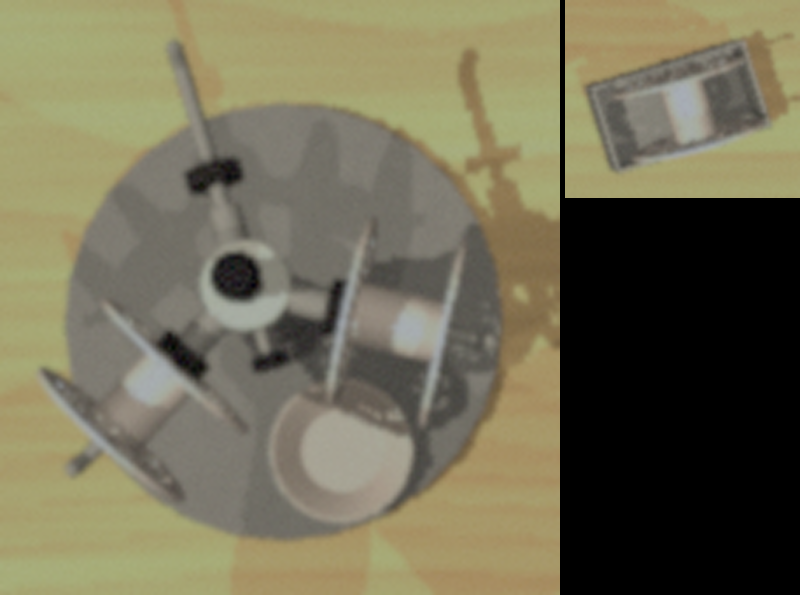

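View pics/c2.png

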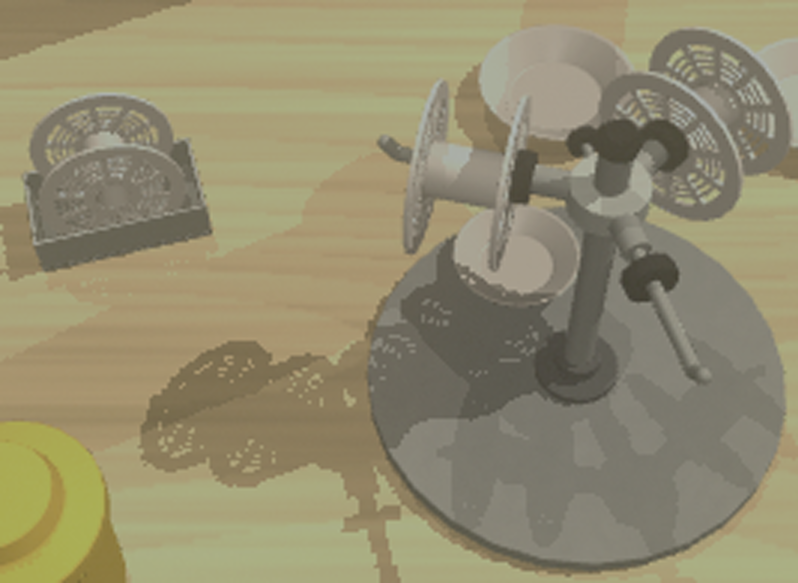

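The crops confirm the choices. The dish rim centre is at c1 (341,451), touching only the base. The empty hook nib is at c1 (175,47) and c2 (702,373), with its bumper at c1 (215,175). The loose reel stands in the trough (c1 inset), and the two other reels sit on hooks.

```bash
cat > h.py <<'E'
import numpy as np
from station import *
from scipy.optimize import least_squares
def ray(n,p,cm=None):
    c=cm or camera_model(n); f=240/np.tan(np.radians(c["fovy"])/2)
    return c["eye"],c["rotation"]@np.array([(p[0]-c["cx"])/f,(p[1]-c["cy"])/f,1.])
def atz(n,p,z,cm=None):
    e,d=ray(n,p,cm); return (e+d*(z-e[2])/d[2])
def tri(rs):
    A=np.zeros((3,3));b=np.zeros(3)
    for e,d in rs:
        d=d/np.linalg.norm(d);P=np.eye(3)-np.outer(d,d);A+=P;b+=P@e
    x=np.linalg.solve(A,b)
    return x,[round(float(np.linalg.norm(np.cross(x-e,d/np.linalg.norm(d)))),4) for e,d in rs]
E
python3 - <<'E'
from h import *
np.set_printoptions(precision=4,suppress=True)
T=lambda x,y:(195+x/3.5-.36,120+y/3.5-.36); S=lambda x,y:(175+x/2.99-.33,140+y/2.99-.33)
ax=atz("top",T(284,321),.012); print("base",ax)
# base in scene: left 368,right 785 ; top.. bottom 568
print("base scene L,R",atz("scene",S(368,372),.012),atz("scene",S(785,385),.012))
d=atz("top",T(341.5,451),.028); print("dish",d,"r",np.hypot(*(d-ax)[:2]),np.degrees(np.arctan2(*(d-ax)[1::-1])))
d2=atz("scene",S(517,257),.028);print("dish scene",d2)
x,r=tri([ray("top",T(175,47)),ray("scene",S(702,373))]);print("nib",x,r,np.hypot(*(x-ax)[:2]),np.degrees(np.arctan2(*(x-ax)[1::-1])))
x,r=tri([ray("top",T(215,175)),ray("scene",S(650,277))]);print("bumper",x,r,np.hypot(*(x-ax)[:2]),np.degrees(np.arctan2(*(x-ax)[1::-1])))
I=lambda x,y:(385+(x-565)/2.831,235+y/2.829)
P=np.array([atz("top",I(*p),.03) for p in[(588,87),(743,42),(768,122),(614,170)]]);print(P,P.mean(0))
v=P[1]-P[0]+P[2]-P[3];print("long dir deg",np.degrees(np.arctan2(v[1],v[0])))
u=P[0]-P[3]+P[1]-P[2];print("short dir deg",np.degrees(np.arctan2(u[1],u[0])))
print("reel core",atz("top",I(687,110),.065))
E
```

```text
base [0.5815 0.0652 0.012 ]
base scene L,R [ 0.5858 -0.0624  0.012 ] [0.5953 0.1953 0.012 ]
dish [0.5043 0.0312 0.028 ] r 0.08440332774514604 -156.26214988649483
dish scene [0.5088 0.0325 0.028 ]
nib [0.6969 0.0988 0.1922] [0.0004, 0.0004] 0.12016089133184424 16.24385240358044
bumper [0.6365 0.0817 0.184 ] [0.0008, 0.0008] 0.0573945743388589 16.728804516170722
[[ 0.4668 -0.1706  0.03  ]
 [ 0.497  -0.2804  0.03  ]
 [ 0.4405 -0.2962  0.03  ]
 [ 0.4082 -0.1874  0.03  ]] [ 0.4531 -0.2337  0.03  ]
long dir deg -74.05634988075136
short dir deg 15.854034252357838
reel core [ 0.4515 -0.2312  0.065 ]
```

Request:
jog_arm:
  rows:
    - [[0, 0, -0.03, 0], [-0.0406, 0.0282, -0.0025, 0], [-0.0406, 0.0282, -0.0025, 0], [-0.0406, 0.0282, -0.0025, 0], [-0.0406, 0.0282, -0.0025, 0], [-0.0406, 0.0282, -0.0025, 0], [-0.0406, 0.0282, -0.0025, 0], [-0.0406, 0.0282, -0.0025, 0], [-0.0406, 0.0282, -0.0025, 0], [-0.0406, 0.0282, -0.0025, 0], [-0.0406, 0.0282, -0.0025, 0], [-0.0406, 0.0282, -0.0025, 0], [-0.0406, 0.0282, -0.0025, 0], [-0.0406, 0.0282, -0.0025, 0], [-0.0406, 0.0282, -0.0025, 0], [-0.0406, 0.0282, -0.0025, 0], [-0.0406, 0.0282, -0.0025, 0]]
  claw: 0

```text
time_s: 2.22
tcp_pos: [0.6604, 0.1307, 0.3617]
ee_rot: [[-0.898, -0.439, -0.001], [-0.439, 0.898, -0.0], [0.001, 0.0, -1.0]]
wrist_force: [-0.4, -0.1, 1.5]
gripper_width: 0.006
gripper_force: 0.0
```

Request:
jog_arm:
  rows:
    - [[0, 0, 0, -0.186], [0, 0, 0, -0.186], [0, 0, 0, -0.186], [0, 0, 0, -0.186], [0, 0, 0, -0.186], [0, 0, 0, -0.186], [0, 0, 0, -0.186], [0, 0, 0, -0.186], [0, 0, 0, -0.186], [0, 0, 0, -0.186], [0, 0, 0, -0.186], [0, 0, 0, -0.186], [0, 0, 0, -0.186], [0, 0, 0, -0.186], [0, 0, 0, -0.186], [0, 0, 0, -0.186], [0, 0, 0, 0], [0, 0, 0, 0]]

```text
time_s: 4.47
tcp_pos: [0.6599, 0.1293, 0.3619]
ee_rot: [[0.959, 0.283, -0.001], [0.283, -0.959, -0.0], [-0.001, -0.0, -1.0]]
wrist_force: [-0.3, 1.0, 0.8]
gripper_width: 0.006
gripper_force: 0.0
```

Request:
jog_arm:
  rows:
    - [[0, 0, 0.0234, 0], [0, 0, 0.0234, 0], [0, 0, 0.0234, 0], [0, 0, 0.0234, 0], [0, 0, 0.0234, 0], [0, 0.003, 0, 0], [0, 0.003, 0, 0], [0, 0.003, 0, 0], [0, 0.003, 0, 0], [0, 0.003, 0, 0], [0, 0.002, 0, 0], [0, 0.002, 0, 0], [0, 0.002, 0, 0], [0, 0, 0, 0]]

```text
time_s: 6.22
tcp_pos: [0.666, 0.109, 0.2452]
ee_rot: [[0.959, 0.285, 0.0], [0.285, -0.959, -0.0], [-0.0, 0.0, -1.0]]
wrist_force: [0.2, 0.3, 0.4]
gripper_width: 0.007
gripper_force: 0.0
```

```bash
python3 - <<'E'
from station import *
import cv2
cv2.imwrite("pics/s2.png",capture("scene")[:,:,::-1][100:340,240:560].repeat(2,0).repeat(2,1))
E
```

```text
(no output)
```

View pics/s2.png

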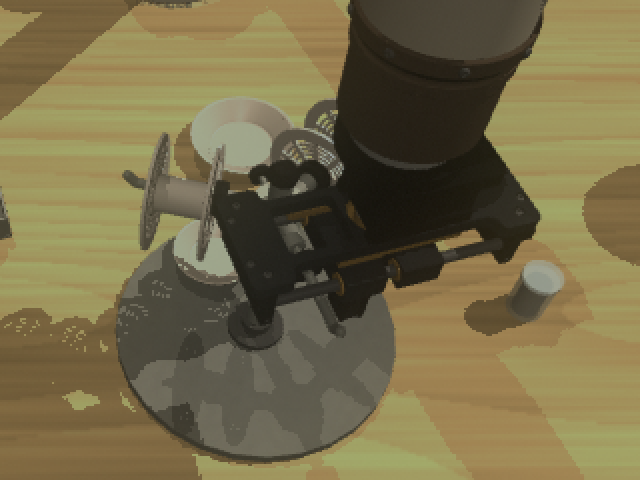

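The picture shows the closed fingers (≈355,290) right beside the empty rod (tip ≈ 338,328), with the gripper body clear of the reels.

Request:
jog_arm:
  rows:
    - [[0, 0.002, 0, 0], [0.0008, 0.0046, 0, 0.05], [0.0008, 0.0046, 0, 0.05], [0.0008, 0.0046, 0, 0.05], [0.0008, 0.0046, 0, 0.05], [0.0008, 0.0046, 0, 0.05], [0.0008, 0.0046, 0, 0.05]]

```text
time_s: 7.15
tcp_pos: [0.6753, 0.0814, 0.2451]
ee_rot: [[1.0, -0.012, -0.001], [-0.012, -1.0, 0.001], [-0.001, -0.001, -1.0]]
wrist_force: [-1.4, 1.9, 0.0]
gripper_width: 0.008
gripper_force: 1.1
```

Request:
jog_arm:
  rows:
    - [[0.0008, 0.0046, 0, 0.05], [0.0008, 0.0046, 0, 0.05], [0.0008, 0.0046, 0, 0.05], [0.0008, 0.0046, 0, 0.05], [0.0008, 0.0046, 0, 0.05], [0.0008, 0.0046, 0, 0.05], [0.0008, 0.0046, 0, 0.05], [0.0008, 0.0046, 0, 0.05], [0.0008, 0.0046, 0, 0.05], [0.0008, 0.0046, 0, 0.05], [0.0008, 0.0046, 0, 0.05], [0.0008, 0.0046, 0, 0.05], [0.0008, 0.0046, 0, 0.05], [0.0008, 0.0046, 0, 0.05], [0.0008, 0.0046, 0, 0.05], [0.0008, 0.0046, 0, 0.05], [0.0008, 0.0046, 0, 0.05], [0.0008, 0.0046, 0, 0.05], [0.0008, 0.0046, 0, 0.05], [0.0008, 0.0046, 0, 0.05]]

```text
time_s: 9.65
tcp_pos: [0.6485, -0.0036, 0.2452]
ee_rot: [[0.53, -0.848, 0.002], [-0.848, -0.53, 0.001], [-0.0, -0.002, -1.0]]
wrist_force: [1.3, 2.2, -0.6]
gripper_width: 0.009
gripper_force: 1.1
```

Request:
jog_arm:
  rows:
    - [[0.0007, 0.0046, 0, 0.05], [0.0007, 0.0046, 0, 0.05], [0.0007, 0.0046, 0, 0.05], [0.0007, 0.0046, 0, 0.05], [0.0007, 0.0046, 0, 0.05], [0.0007, 0.0046, 0, 0.05], [0.0007, 0.0046, 0, 0.05], [0.0007, 0.0046, 0, 0.05], [0.0007, 0.0046, 0, 0.05], [0.0007, 0.0046, 0, 0.05], [0.0007, 0.0046, 0, 0.05], [0.0007, 0.0046, 0, 0.05], [0.0007, 0.0046, 0, 0.05], [0.0007, 0.0046, 0, 0.05], [0.0007, 0.0046, 0, 0.05], [0.0007, 0.0046, 0, 0.05], [0.0007, 0.0046, 0, 0.05], [0.0007, 0.0046, 0, 0.05], [0.0007, 0.0046, 0, 0.05], [0.0007, 0.0046, 0, 0.05]]

```text
time_s: 12.15
tcp_pos: [0.5619, -0.0257, 0.2459]
ee_rot: [[-0.427, -0.904, 0.002], [-0.904, 0.427, -0.001], [-0.0, -0.003, -1.0]]
wrist_force: [1.8, -2.4, 0.3]
gripper_width: 0.005
gripper_force: 1.2
```

Request:
jog_arm:
  rows:
    - [[0.0007, 0.0046, 0, 0.05], [0.0007, 0.0046, 0, 0.05], [0.0007, 0.0046, 0, 0.05], [0.0007, 0.0046, 0, 0.05], [0.0007, 0.0046, 0, 0.05], [0.0007, 0.0046, 0, 0.05], [0.0007, 0.0046, 0, 0.05], [0.0007, 0.0046, 0, 0.05], [0.0007, 0.0046, 0, 0.05], [0.0007, 0.0046, 0, 0.05], [0.0007, 0.0046, 0, 0.05], [0.0007, 0.0046, 0, 0.05], [0.0004, 0.0023, 0, 0.025], [0.0004, 0.0023, 0, 0.025], [0.0002, 0.0012, 0, 0.012], [0, 0, 0, 0], [0, 0, 0, 0]]

```text
time_s: 14.28
tcp_pos: [0.5112, 0.0089, 0.2452]
ee_rot: [[-0.892, -0.452, 0.0], [-0.452, 0.892, 0.0], [-0.0, 0.0, -1.0]]
wrist_force: [0.7, -2.4, 0.4]
gripper_width: -0.001
gripper_force: 0.7
```

```bash
python3 - <<'E'
from station import *
import cv2
for n in("top","scene"): cv2.imwrite(f"pics/{n}3.png",capture(n)[:,:,::-1])
s=cv2.imread("pics/scene3.png")[100:340,240:560];print(sense()["tcp_pos"],sense()["wrist_force"])
cv2.imwrite("pics/s3.png",cv2.resize(s,None,fx=2.5,fy=2.5,interpolation=2))
E
```

```text
[0.51119994 0.00891203 0.24521846] [ 0.52553036 -1.64725225  0.81426652]
```

View pics/s3.png

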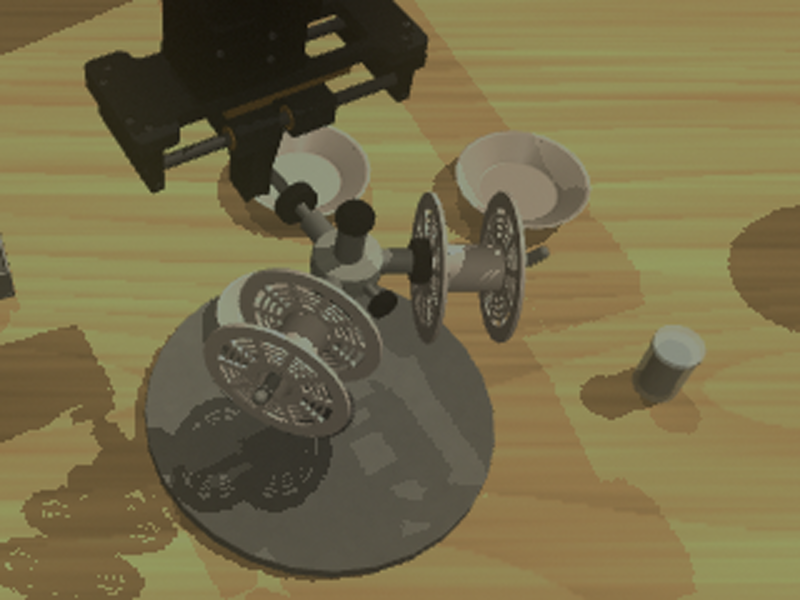

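The reels have moved round, and the empty hook (bumper ≈ 297,203, rod under the fingers) now points towards the robot over the dish. I'll push a little further, back off, lift, and feel the rod from above.

Request:
jog_arm:
  rows:
    - [[0, 0.0015, 0, 0.015], [0, 0.0015, 0, 0.015], [0, 0, 0, 0], [0, -0.004, 0, 0], [0, -0.006, 0, 0], [0, 0, -0.015, 0], [0, 0, -0.015, 0], [0, 0.015, 0, 0], [0, 0.014, 0, 0], [0, 0, 0.006, 0], [0, 0, 0.003, 0], [0, 0, 0.001, 0], [0, 0, 0, 0]]

```text
time_s: 16.0
tcp_pos: [0.5018, 0.0285, 0.265]
ee_rot: [[-0.905, -0.424, -0.0], [-0.424, 0.905, -0.0], [0.001, -0.0, -1.0]]
wrist_force: [-0.2, -0.3, 0.2]
gripper_width: 0.006
gripper_force: 0.0
```

```bash
python3 - <<'E'
from station import *
import cv2,numpy as np
print(sense()["wrist_force"]);i=[]
i.append(capture("top")[:,:,::-1][150:350,170:390]); i.append(capture("scene")[:,:,::-1][120:320,260:480])
cv2.imwrite("pics/p4.png",cv2.resize(np.vstack(i),None,fx=1.5,fy=1.5,interpolation=2))
cv2.imwrite("pics/p4.png",cv2.resize(np.hstack(i),None,fx=1.8,fy=1.8,interpolation=2))
E
```

```text
[-0.24991903 -0.29031011  0.23912905]
```

View pics/p4.png

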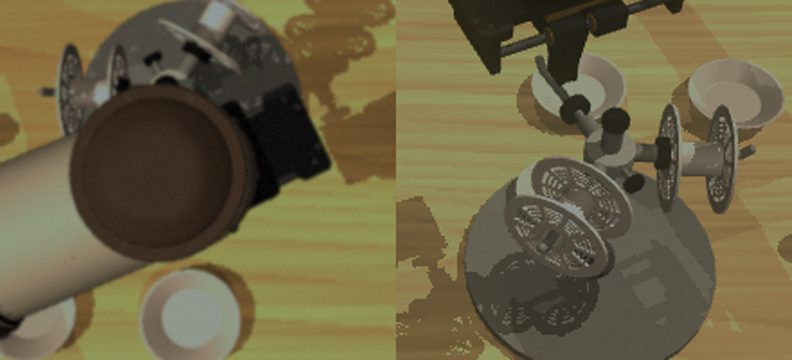

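```bash
python3 - <<'E'
from h import *
C=np.array([.582,.0655])
for p in[(340,154.4),(340.5,152.5)]:
    n=atz("scene",p,.192);r=n[:2]-C;print(n,np.hypot(*r),np.degrees(np.arctan2(r[1],r[0])))
b=atz("scene",(260+(575-396)/1.8,120+109/1.8),.185);r=b[:2]-C;print("bump",b,np.hypot(*r),np.degrees(np.arctan2(r[1],r[0])))
E
```

```text
[0.48370216 0.01067413 0.192     ] 0.11255372727642929 -150.84929635074278
[0.47927996 0.01165657 0.192     ] 0.1159763833530478 -152.33752714627863
bump [0.5352752  0.04037442 0.185     ] 0.053051879723596485 -151.73150865023933
```

Request:
jog_arm:
  rows:
    - [[0, 0, 0.001, 0], [0, 0, 0.001, 0], [0, 0, 0.001, 0], [0, 0, 0.001, 0], [0, 0, 0.001, 0], [0, 0, 0, 0]]

```text
time_s: 16.85
tcp_pos: [0.5017, 0.0287, 0.2601]
ee_rot: [[-0.905, -0.425, -0.0], [-0.425, 0.905, -0.0], [0.0, 0.0, -1.0]]
wrist_force: [0.4, 0.1, -0.2]
gripper_width: 0.006
gripper_force: 0.0
```

Request:
jog_arm:
  rows:
    - [[0, 0, 0.0007, 0], [0, 0, 0.0007, 0], [0, 0, 0, 0]]

```text
time_s: 17.23
tcp_pos: [0.5017, 0.0287, 0.2588]
ee_rot: [[-0.905, -0.425, -0.0], [-0.425, 0.905, -0.0], [0.0, 0.0, -1.0]]
wrist_force: [-1.0, 0.1, -0.4]
gripper_width: 0.008
gripper_force: 0.0
```

Request:
jog_arm:
  rows:
    - [[0, 0, 0.0007, 0], [0, 0, 0.0007, 0], [0, 0, 0, 0]]

```text
time_s: 17.6
tcp_pos: [0.5018, 0.0287, 0.2579]
ee_rot: [[-0.905, -0.425, 0.0], [-0.425, 0.905, 0.0], [-0.0, -0.0, -1.0]]
wrist_force: [-1.4, 0.0, 3.3]
gripper_width: 0.005
gripper_force: 1.6
```

Request:
jog_arm:
  rows:
    - [[0, 0, 0.0007, 0], [0, 0, 0.0007, 0], [0, 0, 0, 0]]

```text
time_s: 17.98
tcp_pos: [0.5019, 0.0286, 0.2577]
ee_rot: [[-0.905, -0.425, 0.001], [-0.425, 0.905, -0.0], [-0.001, -0.001, -1.0]]
wrist_force: [-3.1, 0.4, 10.0]
gripper_width: 0.001
gripper_force: 4.6
```

Request:
jog_arm:
  rows:
    - [[0, 0, 0.0007, 0], [0, 0, 0, 0]]

```text
time_s: 18.23
tcp_pos: [0.502, 0.0284, 0.2576]
ee_rot: [[-0.905, -0.426, 0.002], [-0.426, 0.905, -0.001], [-0.001, -0.002, -1.0]]
wrist_force: [-4.1, 0.1, 11.5]
gripper_width: 0.005
gripper_force: 5.9
```

Request:
jog_arm:
  rows:
    - [[0, 0, -0.008, 0], [0, 0, -0.004, 0], [0, -0.015, 0, 0], [0, -0.014, 0, 0], [0, 0, 0.012, 0], [0, 0, 0.0115, 0], [0, 0.005, 0, 0], [0, 0.005, 0, 0], [0, 0.0015, 0, 0.012], [0, 0.0015, 0, 0.012], [0, 0.0015, 0, 0.012], [0, 0.0015, 0, 0.012], [0, 0, 0, 0]]

```text
time_s: 19.85
tcp_pos: [0.5073, 0.017, 0.244]
ee_rot: [[-0.925, -0.381, 0.0], [-0.381, 0.925, 0.0], [-0.0, 0.0, -1.0]]
wrist_force: [0.1, -2.4, -0.4]
gripper_width: 0.008
gripper_force: 0.7
```

Request:
jog_arm:
  rows:
    - [[0, -0.005, 0, 0], [0, -0.01, 0, 0], [0, 0, -0.03, 0], [0, 0, -0.03, 0], [0, 0, -0.03, 0], [0.0243, -0.0323, 0, 0], [0.0243, -0.0323, 0, 0], [0.0243, -0.0323, 0, 0], [0.0243, -0.0323, 0, 0], [0.0243, -0.0323, 0, 0], [0.0243, -0.0323, 0, 0]]

```text
time_s: 21.22
tcp_pos: [0.4518, -0.2334, 0.334]
ee_rot: [[-0.925, -0.381, 0.001], [-0.381, 0.925, 0.0], [-0.001, -0.0, -1.0]]
wrist_force: [-0.2, -1.0, 0.0]
gripper_width: 0.005
gripper_force: 0.0
```

Request:
jog_arm:
  rows:
    - [[0, 0, 0, -0.182], [0, 0, 0, -0.182], [0, 0, 0, -0.182], [0, 0, 0, -0.182], [0, 0, 0, -0.182], [0, 0, 0, -0.182], [0, 0, 0, -0.182], [0, 0, 0, -0.182], [0, 0, 0, 0]]
  claw: 1

```text
time_s: 22.35
tcp_pos: [0.4522, -0.2321, 0.3338]
ee_rot: [[0.27, -0.963, 0.0], [-0.963, -0.27, 0.0], [-0.0, -0.0, -1.0]]
wrist_force: [0.8, -0.7, -0.5]
gripper_width: 0.941
gripper_force: 0.0
```

```bash
python3 - <<'E'
from station import *
import cv2,numpy as np,pickle
print(sense()["tcp_pos"]);m={}
m["w"]=camera_model("wrist"); w=capture("wrist")[:,:,::-1]
t=capture("top")[:,:,::-1];s=capture("scene")[:,:,::-1]
pickle.dump(m,open("m.pkl","wb"));print(m)
for n,i in(("w",w),("t",t),("s",s)):cv2.imwrite(f"pics/{n}5.png",i)
a=cv2.resize(t[130:290,200:360],(400,400),interpolation=2)
b=cv2.resize(s[130:290,290:450],(400,400),interpolation=2)
c=np.zeros((600,800,3),np.uint8);c[:400]=np.hstack([a,b]);
cv2.imwrite("pics/p5.png",c[:400])
E
```

```text
[ 0.45218712 -0.2320528   0.33384895]
{'w': {'fovy': 63.158114812926435, 'cx': 317.1065492124168, 'cy': 243.41317595640467, 'eye': array([ 0.47078833, -0.30430532,  0.42485251]), 'rotation': array([[-9.63012812e-01, -2.59325935e-01, -7.31873133e-02],
       [-2.69455518e-01,  9.26591034e-01,  2.62340962e-01],
       [-2.17106977e-04,  2.72358433e-01, -9.62195841e-01]])}}
```

View pics/p5.png

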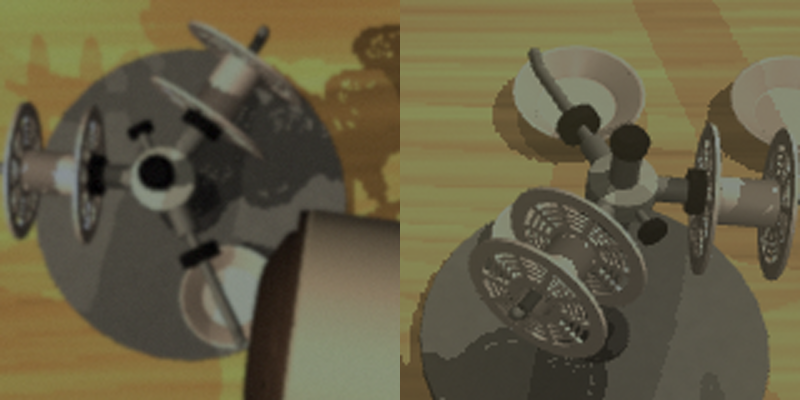

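View pics/w5.png

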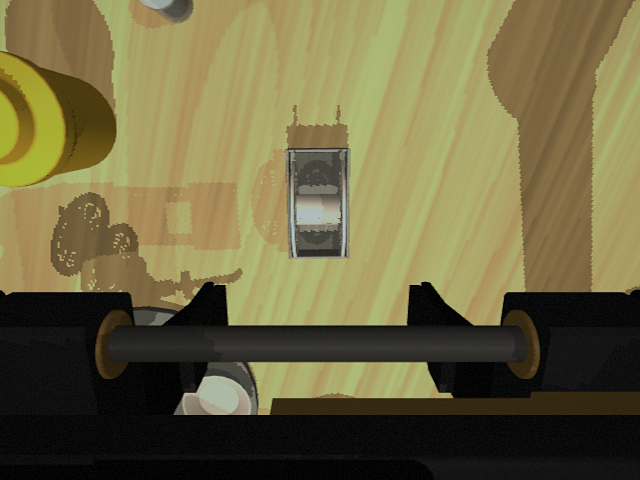

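The top picture shows the empty hook (nib ≈ 240,343) lying over the dish (≈ 228,300). The wrist view shows the trough (rows 150–258, columns 289–350) square to the tool, with the reel core centred at (318,210).

```bash
python3 - <<'E'
from h import *
import pickle
np.set_printoptions(precision=4,suppress=True)
w=pickle.load(open("m.pkl","rb"))["w"]
C=np.array([.582,.0655]); deg=lambda v:np.degrees(np.arctan2(v[1],v[0]))
x,r=tri([ray("top",(295.7,267)),ray("scene",(343,150.5))]);print("nib",x,r,np.hypot(*(x[:2]-C)),deg(x[:2]-C))
bt=atz("top",(200+200/2.5-.3,130+255/2.5-.3),.184);bs=atz("scene",(290+179/2.5-.3,130+125/2.5-.3),.184);hd=atz("top",(200+162/2.5-.3,130+181/2.5-.3),.19)
for b in(bt,bs,hd):print("bump/head",b,np.hypot(*(b[:2]-C)),deg(b[:2]-C))
print("hook dir from bump",deg(x-bt))
R=np.array([.27,-.963]);Y=np.array([-.963,-.27]);t=np.array([.4522,-.2321])
for z in(.05,.06,.066):
    p=atz("w",(318.5,210.5),z,w);print("reel",z,p,"tool xy",(p[:2]-t)@R,(p[:2]-t)@Y)
P=np.array([atz("w",q,.03,w)for q in[(288.5,150),(350,150),(349,258),(290,258)]]);print(P.mean(0),deg(P[0]-P[3]+P[1]-P[2]),(P.mean(0)[:2]-t)@R,(P.mean(0)[:2]-t)@Y)
E
```

```text
nib [0.4723 0.0161 0.1898] [0.0001, 0.0001] 0.12029527797894535 -155.75441034222067
bump/head [0.5313 0.0423 0.184 ] 0.055799249021730155 -155.43269466081543
bump/head [0.5325 0.0436 0.184 ] 0.0541033318747399 -156.12835018087443
bump/head [0.5806 0.0665 0.19  ] 0.001722837960981735 143.12342524071659
hook dir from bump -156.0327377579596
reel 0.05 [ 0.45   -0.2346  0.05  ] tool xy 0.001772763895334715 0.002833253013766127
reel 0.06 [ 0.4505 -0.2364  0.06  ] tool xy 0.0037143224343792075 0.002800216570593249
reel 0.066 [ 0.4508 -0.2375  0.066 ] tool xy 0.004879257557805899 0.0027803947046894754
[ 0.4492 -0.2355  0.03  ] -74.14622217494188 0.0025067548031405132 0.0037971580623667235
```

Request:
jog_arm:
  rows:
    - [[0.003, 0.003, 0.035, 0], [0, 0, 0.04, 0], [0, 0, 0.04, 0], [0, 0, 0.04, 0], [0, 0, 0.02, 0], [0, 0, 0.01, 0], [0, 0, 0.005, 0], [0, 0, 0, 0]]

```text
time_s: 23.5
tcp_pos: [0.4503, -0.2355, 0.1443]
ee_rot: [[0.272, -0.962, 0.001], [-0.962, -0.272, -0.0], [0.001, -0.001, -1.0]]
wrist_force: [-0.5, -0.6, 0.2]
gripper_width: 1.002
gripper_force: 0.0
```

Request:
jog_arm:
  rows:
    - [[0, 0, 0, 0], [0, 0, 0, 0], [0, 0, 0, 0], [0, 0, 0, 0], [0, 0, 0, 0], [0, 0, 0, 0], [0, 0, 0, 0]]
  claw: 0.45

```text
time_s: 24.38
tcp_pos: [0.4501, -0.2354, 0.1439]
ee_rot: [[0.273, -0.962, 0.0], [-0.962, -0.273, -0.0], [0.0, -0.0, -1.0]]
wrist_force: [1.6, 0.9, 0.6]
gripper_width: 0.552
gripper_force: 30.0
```

Request:
jog_arm:
  rows:
    - [[0, 0, -0.01, 0], [0, 0, -0.03, 0], [0, 0, -0.04, 0], [0, 0, -0.04, 0], [0, 0, -0.0178, 0], [-0.02, -0.003, 0, 0], [-0.0297, -0.0047, 0, 0], [-0.0297, -0.0047, 0, 0], [-0.0297, -0.0047, 0, 0], [-0.0297, -0.0047, 0, 0], [-0.0297, -0.0047, 0, 0], [-0.0297, -0.0047, 0, 0], [-0.02, -0.003, 0, 0], [-0.01, -0.0017, 0, 0], [0, 0, 0, -0.07], [0, 0, 0, -0.075], [0, 0, 0, 0], [0, 0, 0, 0]]

```text
time_s: 26.62
tcp_pos: [0.4223, -0.0062, 0.2817]
ee_rot: [[0.407, -0.913, 0.0], [-0.913, -0.407, 0.0], [0.0, -0.0, -1.0]]
wrist_force: [-0.9, 0.3, -1.7]
gripper_width: 0.549
gripper_force: 30.0
```

```bash
python3 - <<'E'
from station import *
import cv2,numpy as np
s=sense();print(s["tcp_pos"],s["ee_rot"],s["wrist_force"],s["gripper_width"])
t=capture("top")[:,:,::-1];s=capture("scene")[:,:,::-1]
cv2.imwrite("pics/t6.png",t);cv2.imwrite("pics/s6.png",s)
a=cv2.resize(t[180:310,210:370],(400,325),interpolation=2)
b=cv2.resize(s[70:200,270:430],(800,600)[:1]+(600,) if 0 else (400,325),interpolation=2)
c=cv2.resize(s[80:172,275:430],(800,475),interpolation=2)
cv2.imwrite("pics/p6.png",c)
E
```

```text
[ 0.4223032  -0.00622815  0.28174392] [[ 4.07292891e-01 -9.13297597e-01  3.77113643e-06]
 [-9.13297597e-01 -4.07292891e-01  4.55012337e-07]
 [ 1.12039538e-06 -3.62949313e-06 -1.00000000e+00]] [-0.9165143   0.28138056 -1.6762459 ] 0.5488943546001591
```

View pics/p6.png

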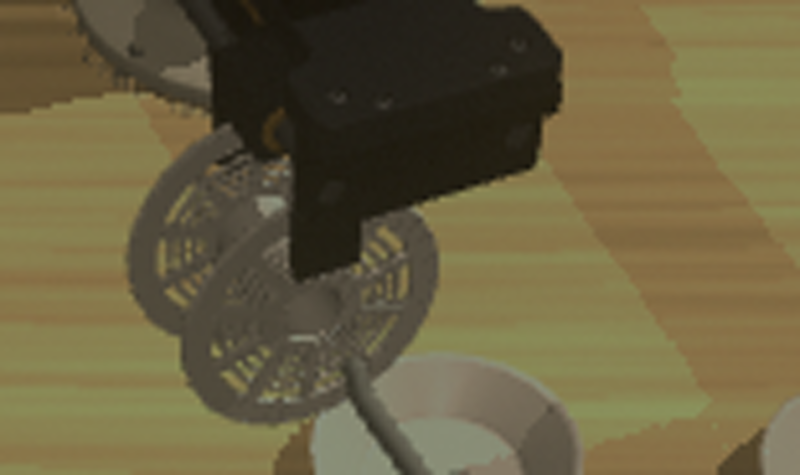

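The last view shows the reel held level (near disc centre ≈ (310,314) in the crop) with the nib (≈ 350,365) just in front of it. I'll check the alignment numerically.

```bash
python3 - <<'E'
from h import *
np.set_printoptions(precision=4,suppress=True)
u=np.array([-.9133,-.4073]);C=np.array([.582,.0655])
def proj(n,P):
    c=camera_model(n);f=240/np.tan(np.radians(c["fovy"])/2);q=c["rotation"].T@(P-c["eye"]);return np.array([c["cx"]+f*q[0]/q[2],c["cy"]+f*q[1]/q[2]])
crop=lambda p:((p-[275,80])*[800/155,475/92])
t=np.array([.4223,-.0062,.1878]);face=t-.024*np.r_[u,0]
lat=np.r_[-u[1],u[0],0]
E=np.array([crop(proj("scene",face+.047*(np.cos(a)*lat+np.sin(a)*np.array([0,0,1])))) for a in np.linspace(0,6.28,200)])
print("exp center",crop(proj("scene",face)),"L R T B",E[:,0].min(),E[:,0].max(),E[:,1].min(),E[:,1].max())
nb=np.r_[C+.120*u,.1898];print("nib exp",crop(proj("scene",nb)))
E
```

```text
exp center [309.3574 308.4501] L R T B 179.71877905011252 435.8520333617842 189.04388154268966 418.05027033599856
nib exp [352.3045 364.2054]
```

Request:
jog_arm:
  rows:
    - [[0, -0.006, -0.0015, 0], [0, -0.006, 0, 0], [0, -0.006, 0, 0], [0, -0.004, 0, 0], [0, -0.003, 0, 0], [0, -0.003, 0, 0], [0, -0.003, 0, 0], [0, -0.003, 0, 0]]

```text
time_s: 27.72
tcp_pos: [0.4535, 0.0079, 0.2832]
ee_rot: [[0.409, -0.913, -0.0], [-0.913, -0.409, 0.0], [-0.0, 0.0, -1.0]]
wrist_force: [-0.4, -1.1, -1.7]
gripper_width: 0.551
gripper_force: 30.0
```

Request:
jog_arm:
  rows:
    - [[0, -0.003, 0, 0], [0, -0.003, 0, 0], [0, -0.003, 0, 0]]

```text
time_s: 28.1
tcp_pos: [0.4618, 0.0117, 0.2831]
ee_rot: [[0.409, -0.913, -0.0], [-0.913, -0.409, 0.0], [-0.0, 0.0, -1.0]]
wrist_force: [-0.3, 0.0, -0.6]
gripper_width: 0.544
gripper_force: 30.0
```

Request:
jog_arm:
  rows:
    - [[0, -0.003, 0, 0], [0, -0.003, 0, 0], [0, -0.003, 0, 0]]

```text
time_s: 28.48
tcp_pos: [0.47, 0.0153, 0.2832]
ee_rot: [[0.409, -0.913, 0.0], [-0.913, -0.409, -0.0], [0.0, -0.0, -1.0]]
wrist_force: [0.0, -0.1, -0.7]
gripper_width: 0.548
gripper_force: 30.0
```

Request:
jog_arm:
  rows:
    - [[0, -0.004, 0, 0], [0, -0.004, 0, 0], [0, -0.004, 0, 0], [0, -0.004, 0, 0], [0, -0.004, 0, 0], [0, -0.003, 0, 0], [0, -0.003, 0, 0], [0, -0.002, 0, 0]]

```text
time_s: 29.48
tcp_pos: [0.4955, 0.0268, 0.2831]
ee_rot: [[0.409, -0.913, -0.0], [-0.913, -0.409, -0.0], [-0.0, 0.0, -1.0]]
wrist_force: [0.6, 0.0, -0.8]
gripper_width: 0.554
gripper_force: 30.0
```

Request:
jog_arm:
  rows:
    - [[0, -0.0015, 0, 0], [0, -0.0015, 0, 0], [0, -0.0015, 0, 0]]

```text
time_s: 29.85
tcp_pos: [0.4995, 0.0285, 0.2832]
ee_rot: [[0.409, -0.913, 0.0], [-0.913, -0.409, 0.0], [-0.0, -0.0, -1.0]]
wrist_force: [-0.1, 0.3, -0.6]
gripper_width: 0.553
gripper_force: 30.0
```

Request:
jog_arm:
  rows:
    - [[0, -0.0015, 0, 0], [0, -0.0015, 0, 0], [0, -0.0015, 0, 0]]

```text
time_s: 30.22
tcp_pos: [0.5036, 0.0304, 0.2831]
ee_rot: [[0.409, -0.913, -0.0], [-0.913, -0.409, -0.0], [-0.0, 0.0, -1.0]]
wrist_force: [-1.9, -0.4, 0.7]
gripper_width: 0.549
gripper_force: 30.0
```

Request:
jog_arm:
  rows:
    - [[0, 0.001, 0, 0], [0, 0, 0.002, 0], [0, 0, 0.002, 0], [0, -0.0015, 0, 0], [0, -0.0015, 0, 0], [0, -0.0015, 0, 0]]

```text
time_s: 30.98
tcp_pos: [0.5061, 0.0315, 0.2789]
ee_rot: [[0.409, -0.913, -0.002], [-0.913, -0.409, -0.001], [-0.0, 0.002, -1.0]]
wrist_force: [-2.1, -0.9, -0.2]
gripper_width: 0.551
gripper_force: 30.0
```

Request:
jog_arm:
  rows:
    - [[0, -0.0015, 0, 0], [0, -0.0015, 0, 0]]

```text
time_s: 31.22
tcp_pos: [0.5093, 0.033, 0.2789]
ee_rot: [[0.409, -0.913, -0.001], [-0.913, -0.409, -0.0], [-0.0, 0.001, -1.0]]
wrist_force: [-3.0, 0.1, 0.1]
gripper_width: 0.548
gripper_force: 30.0
```

Request:
jog_arm:
  rows:
    - [[0, -0.0015, 0, 0], [0, -0.001, 0, 0]]

```text
time_s: 31.48
tcp_pos: [0.5117, 0.0341, 0.2789]
ee_rot: [[0.409, -0.913, -0.001], [-0.913, -0.409, -0.0], [-0.0, 0.001, -1.0]]
wrist_force: [-2.9, -0.5, -2.4]
gripper_width: 0.553
gripper_force: 30.0
```

Request:
jog_arm:
  rows:
    - [[0, -0.001, 0, 0], [0, -0.001, 0, 0]]

```text
time_s: 31.72
tcp_pos: [0.5135, 0.0349, 0.2789]
ee_rot: [[0.409, -0.913, -0.001], [-0.913, -0.409, 0.0], [-0.0, 0.0, -1.0]]
wrist_force: [-2.4, -0.0, -1.6]
gripper_width: 0.551
gripper_force: 30.0
```

Request:
jog_arm:
  rows:
    - [[0, -0.0007, 0, 0], [0, 0, 0, 0]]

```text
time_s: 31.98
tcp_pos: [0.5138, 0.035, 0.279]
ee_rot: [[0.409, -0.913, -0.001], [-0.913, -0.409, -0.0], [-0.0, 0.001, -1.0]]
wrist_force: [-4.4, -1.6, -0.2]
gripper_width: 0.553
gripper_force: 30.0
```

Request:
jog_arm:
  rows:
    - [[0, -0.0007, 0, 0], [0, 0, 0, 0]]

```text
time_s: 32.22
tcp_pos: [0.514, 0.035, 0.279]
ee_rot: [[0.409, -0.913, -0.003], [-0.913, -0.409, -0.001], [-0.0, 0.003, -1.0]]
wrist_force: [-5.5, -1.4, -0.3]
gripper_width: 0.55
gripper_force: 30.0
```

Request:
jog_arm:
  rows:
    - [[0, -0.0007, 0, 0], [0, 0, 0, 0]]

```text
time_s: 32.48
tcp_pos: [0.5142, 0.0351, 0.279]
ee_rot: [[0.409, -0.913, -0.004], [-0.913, -0.409, -0.001], [-0.0, 0.004, -1.0]]
wrist_force: [-6.8, -1.1, 0.0]
gripper_width: 0.55
gripper_force: 30.0
```

Request:
jog_arm:
  rows:
    - [[0, 0.0007, 0, 0], [0, 0, 0.0015, 0], [0, 0, 0.0015, 0], [0, 0, 0.001, 0], [0, 0, 0, 0]]

```text
time_s: 33.1
tcp_pos: [0.5142, 0.0347, 0.2754]
ee_rot: [[0.409, -0.913, -0.002], [-0.913, -0.409, -0.002], [0.001, 0.002, -1.0]]
wrist_force: [-5.6, -2.8, 0.4]
gripper_width: 0.547
gripper_force: 30.0
```

Request:
jog_arm:
  rows:
    - [[0, 0, 0.001, 0], [0, 0, 0.0007, 0], [0, 0, 0, 0]]

```text
time_s: 33.48
tcp_pos: [0.5143, 0.0347, 0.2738]
ee_rot: [[0.409, -0.913, -0.002], [-0.913, -0.409, -0.002], [0.001, 0.002, -1.0]]
wrist_force: [-6.3, -2.6, 0.4]
gripper_width: 0.552
gripper_force: 30.0
```

Request:
jog_arm:
  rows:
    - [[0, 0, 0.0007, 0], [0, 0, 0.0007, 0], [0, 0, 0, 0]]

```text
time_s: 33.85
tcp_pos: [0.5143, 0.0347, 0.2723]
ee_rot: [[0.409, -0.913, -0.002], [-0.913, -0.409, -0.001], [0.001, 0.002, -1.0]]
wrist_force: [-5.7, -2.9, 1.1]
gripper_width: 0.553
gripper_force: 30.0
```

Request:
jog_arm:
  rows:
    - [[0, 0, 0.0007, 0], [0, 0, 0, 0]]

```text
time_s: 34.1
tcp_pos: [0.5143, 0.0347, 0.2717]
ee_rot: [[0.409, -0.913, -0.001], [-0.913, -0.409, -0.001], [0.001, 0.002, -1.0]]
wrist_force: [-5.5, -2.8, 0.5]
gripper_width: 0.551
gripper_force: 30.0
```

Request:
jog_arm:
  rows:
    - [[0, 0, 0.0007, 0], [0, 0, 0, 0]]

```text
time_s: 34.35
tcp_pos: [0.5143, 0.0348, 0.2712]
ee_rot: [[0.409, -0.913, -0.001], [-0.913, -0.409, -0.002], [0.001, 0.002, -1.0]]
wrist_force: [-5.6, -2.1, 2.7]
gripper_width: 0.552
gripper_force: 30.0
```

Request:
jog_arm:
  rows:
    - [[0, 0, 0, 0], [0, 0, 0, 0], [0, 0, 0, 0], [0, 0, 0, 0]]
  claw: 0.68

```text
time_s: 34.85
tcp_pos: [0.5154, 0.0357, 0.2709]
ee_rot: [[0.409, -0.913, 0.001], [-0.913, -0.409, 0.0], [0.0, -0.001, -1.0]]
wrist_force: [-1.3, -0.8, -1.0]
gripper_width: 0.675
gripper_force: 0.0
```

Request:
jog_arm:
  rows:
    - [[0, 0, -0.004, 0], [0, 0, -0.008, 0], [0, 0, -0.01, 0], [0, 0, -0.015, 0], [0, 0, -0.02, 0], [0, 0, -0.03, 0], [0, 0, -0.03, 0], [0, 0.04, 0, 0], [0, 0.04, 0, 0], [0, 0, 0, 0], [0, 0, 0, 0], [0, 0, 0, 0]]

```text
time_s: 36.35
tcp_pos: [0.4426, 0.0031, 0.3877]
ee_rot: [[0.409, -0.913, 0.0], [-0.913, -0.409, -0.0], [0.0, -0.0, -1.0]]
wrist_force: [0.3, -0.7, -0.6]
gripper_width: 0.679
gripper_force: 0.0
```

```bash
python3 - <<'E'
from h import *
import cv2,time
s=capture("scene");t=capture("top");print(sense()["time_s"],sense()["wrist_force"])
cv2.imwrite("pics/s7.png",s[:,:,::-1]);cv2.imwrite("pics/t7.png",t[:,:,::-1])
# expected home reel outline vs image: discs' difference against the empty-hook picture s5
u=np.array([-.9133,-.4073]);C=np.array([.582,.0655]);lat=np.r_[-u[1],u[0],0]
def proj(n,P):
    c=camera_model(n);f=240/np.tan(np.radians(c["fovy"])/2);q=c["rotation"].T@(P-c["eye"]);return np.array([c["cx"]+f*q[0]/q[2],c["cy"]+f*q[1]/q[2]])
im=s[:,:,::-1].copy()
for r in(.050,.098):
    P=np.array([proj("scene",np.r_[C+r*u,.1773]+.047*(np.cos(a)*lat+np.sin(a)*np.array([0,0,1]))) for a in np.linspace(0,6.28,60)])
    print(r,P.min(0),P.max(0))
d5=cv2.absdiff(s[:,:,::-1],cv2.imread("pics/s5.png")).max(2)
m=cv2.medianBlur(((d5>25)*255).astype(np.uint8),3)[130:200,300:400]
print("diff bbox",cv2.boundingRect(m))
n,_,st,_=cv2.connectedComponentsWithStats(m);print(st[1:][st[1:,4]>60]+[300,130,0,0,0])
E
```

```text
36.45 [-0.66133328  0.91234241  0.95252186]
0.05 [335.77126472 161.8242159 ] [387.78990893 204.90178408]
0.098 [323.11695439 141.97637704] [373.66239548 185.29129058]
diff bbox (23, 14, 65, 56)
[[ 323  144   65   42 1443]
 [ 335  191   30    9  167]]
```

```bash
python3 -c "
from station import *
print(finish_job())"
```

```text
the job is handed in; nothing more can be done
None
```

I turned the empty hook over the drip dish, hung the reel on it, pushed it gently home (about 7 N) and let go. The job is handed in, but the station returned no verdict; before hand-in, the scene camera showed the reel's outline within about 2 pixels of the fully home position.

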